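# Measure the bore depth of a heat-sink block

## Robot

A 6-joint arm with a two-finger parallel gripper is mounted at the origin on the work surface. World frame = base frame: x ahead of the robot, y to its left, z up, the work surface at z = 0. Lengths are in m, angles in rad, forces in N, time in s.
With the tool pointing down it reaches from about 0.35 to 0.975 m from the base axis. Payload 7.1 kg.
Tool frame: the origin (TCP) lies midway between the tips of the shut fingers; the grasp point (between the pads) lies 19 mm behind it; x points along the fingers, y is the direction in which the jaws open and shut, and the axes are right-handed (so a half turn about x gives the same grasp; the last joint's range is limited). The gripper opens to 88 mm and grips with 3 to 60 N. Pads are 20 mm wide; open, the fingers measure 115 mm over their backs; the gripper's body (75 mm by 178 mm) begins 61 mm behind the grasp point.
Start: joints at [-1.152, 0.423, 1.63, -0, 1.089, -0.019], TCP at [0.265, -0.566, 0.223] pointing down, gripper open.
Joint ranges: [-3, 3], [-0.9, 2.11], [0.09, 2.58], [-1.31, 4.45], [0.11, 2.69], [-2.54, 2.54]. Speed limits (rad/s): [2.39, 2.39, 3.01, 3.14, 3.14, 3.14].

## Interface

Orientations are given as [roll, pitch, yaw] about the fixed x, y, z axes, in that order (R = Rz(yaw) Ry(pitch) Rx(roll)).
In Python, from bench import env gives the robot as it stands. The module is installed in compiled form; this text tells all that it offers.
- The arm moves only by the shell command python3 -m inch 'ROWS' [OPENING]. ROWS is JSON, a list of rows, each an object with "offset": the shift along the world's x, y, z in units of 25 mm (1.0 is 25 mm), a list of three; "turn": the turn, a rotation vector about the world's x, y, z in units of 6 degrees (1.0 is 6 degrees), a list of three. A call has 1 to 12 rows; each row shifts and turns the commanded pose from where the row before left it; what a row does not reach is not made up. A row lasts 1/12 s, in which the tool goes at most 41.7 mm and 7.16 degrees, less where a joint would pass 70% of its speed; a pose out of reach is approached as far as the arm can. A call is refused whole if a number of a shift passes 1 or a number of a turn 1, either way. A call with a gripper value outside its range is refused whole. OPENING is the finger opening in mm, from 0 to 87.8, set as the call begins (- or left out, the last holds). The fingers move at their own pace and stop on an object; the grip force is fixed at half the most. Time passes only in rows, so rows that do not move let the fingers close. It gives the time, the measured TCP pose, the force and the opening at its end, in the units of the state.
- env.sense(): the state, without advancing time (a new reading comes with each control period).
- env.snapshot(name): name is "scene" or "top"; returns the picture (480x640x3 uint8, red, green, blue); there is no depth.
- env.get_calibration(name): a dict with "vertical_fov" (degrees; the focal length in pixels is half the picture's height over the tangent of half this angle, whatever the lens; pixels are square), "cx", "cy" (the principal point, pixels), "dist_coeffs" ([k1, k2, p1, p2, k3] as OpenCV has them; the pictures are not rectified), "world_from_camera" (4x4, takes a point from camera to world coordinates). Camera axes: x right, y down, z forward; pixel columns grow to the right and rows downward; lengths in m; the calibration is good to about 2 mm. A picture is of the moment at which its call begins. get_calibration takes no time and is no camera call.
- env.job_done(): hands the job in, once; it reports no verdict.
The state is a dict: "clock": time; "qpos": joint angles; "qvel": joint speeds; "tau": joint torques, N m; "tcp_pos": TCP position; "eef_rot": TCP orientation; "contact_force": force on the tool from outside, world axes, zero at the start; "torque": the same for the moment, N m; "opening": opening from 0.0 (shut) to 1.0 (fully open).
Only numpy, scipy, OpenCV 4.12 (cv2) and the standard library are available. Lean on these libraries where they do the work, as an engineer would, in place of code of your own. Each camera call takes 0.05 s, during which the arm holds its last target. There are 200 camera calls.

## Task

The bench depth gauge stands over the blind bore of the aluminium heat-sink block. Take hold of its red wing knob and lower the slide slowly until the probe's sprung brass tip rests on the bottom of the bore, pressing gently and never ramming it; with the tip kept on the bottom, lock the slide by turning the knob clockwise to its stop. Then let go, leaving the tip resting on the bottom, the block where it stands and everything else on the bench undisturbed.

Things in the scene. Friction and masses are not known exactly. Their poses are not given: they have to be found in the camera images.
- lock_grip (a point): centre of the red plastic wing knob on top of the gauge's slide: an upright bar 46 mm long (its own x axis), 15 mm thick (its y axis, the way to pinch it) and 32 mm tall, on a 12 mm steel stem that is bare for 45 mm under the bar. The knob sits on the probe axis, straight above the probe, and rides with the slide; it is both the handle for lowering the slide and its lock. The knob drags with about 0.08 Nm.
- lock (a joint): turn of the wing knob, rad: near 0 = slide unlocked, 1.3 = stop, slide locked; it grows clockwise seen from above and stays where it is left
- depth_slide (a joint): how far the gauge's slide (blue arm with a small readout) has been lowered from its top position, m, 0 to 0.085. It stays where it is left. Its drag less its own weight: it takes about 5 N downwards on the knob to lower it, even without touching anything, and about 13 N to raise it.
- gauge: the fixed depth gauge: grey base plate 240 x 190 x 15 mm with a 24 mm column 205 mm tall. Origin on the table top under the probe axis, z up; the column stands 105 mm along +x from the probe axis. At slide 0 the centre of the wing knob is 265 mm above the table.
- probe: the sprung brass tip, 8 mm in diameter, round ended, at the lower end of the 10 mm steel probe rod that is fixed to and hangs from the slide's arm. Its position is given as the origin of its body, which lies at the spot where the tip enters the rod; the end of the tip is 17 mm below. It gives 6 mm, and pushes back with about 1.6 N at first touch and about 6 N when pushed fully in; beyond that it is rigid.
- bore_mouth (a point): middle of the mouth of the blind bore, in the top face of the heat-sink block, z up
- block: aluminium heat-sink block, loose on the gauge's base plate, 76 x 74 x 60 mm, 0.6 to 1.1 kg, finned on two sides, origin at the centre of its underside. The bore is 29 mm wide; how deep it is, is what is to be measured: somewhere between 20 and 44 mm, with its bottom flat. The end of the probe starts 2 to 20 mm over the mouth.
- setting_slug: bystander, leave alone: brass slug, 22 mm wide and tall, standing on the gauge's base plate; origin at its underside
- spare_bush: bystander, leave alone: steel bush, 28 mm wide, 16 mm tall, on the gauge's base plate; origin at its underside
- driver: bystander, leave alone: orange screwdriver, 190 mm long; origin at its underside
- hard_drive: bystander, leave alone: hard drive, 147 x 102 x 26 mm; origin at its underside
- mouse: bystander, leave alone: beige computer mouse, 110 x 62 x 32 mm; origin at its underside
- pen_cup: bystander, leave alone: dark cup, 76 mm wide, 95 mm tall; origin at its underside
- screw_tray: bystander, leave alone: blue screw tray, 130 x 90 x 30 mm; origin at its underside
Not all that is in view belongs to the job. Leave any blue or pink look-alike of the block alone.

How it is judged:
By the outcome, as a careful person would: the job done as asked, in the order asked, and still so for the second after the job is handed in, with the robot touching nothing.
It also fails if it takes over 61 s, if anything falls off the work surface, if the arm or the gripper's body presses on something with over 40 N, if the wrist force passes 120 N, or if a joint passes its speed limit or range.

## Working session

There is one attempt and no reset: what is moved stays moved. The work goes in short steps, Python scripts to look and compute and a shell command to move; the robot and the scene stay as the last step left them, time stands still between calls to the robot, and variables do not carry over. Pictures are saved under pics/ and viewed, about 8 in all and at most 12, crops included, and the job is handed in when it is done.

```bash
mkdir -p pics
python3 - <<'E'
from bench import env
import cv2,numpy as np
for n in("scene","top"):
    im=env.snapshot(n); cv2.imwrite(f"pics/{n}0.png",im[:,:,::-1])
    c=env.get_calibration(n); print(n,c["vertical_fov"],c["cx"],c["cy"],c["dist_coeffs"],np.round(c["world_from_camera"],3).tolist())
s=env.sense();print(s)
E
```

```text
scene 46.78710056275121 310.9127348547745 248.7133538052012 [-0.16405658  0.          0.          0.          0.        ] [[0.635, 0.496, -0.592, 1.246], [0.772, -0.411, 0.485, -0.672], [-0.003, -0.765, -0.644, 0.989], [0.0, 0.0, 0.0, 1.0]]
top 47.89841627375799 325.82034245702135 246.8591537016738 [-0.07780739  0.          0.          0.          0.        ] [[-0.002, -0.993, 0.116, 0.355], [-1.0, 0.002, -0.0, -0.064], [-0.0, -0.116, -0.993, 1.388], [0.0, 0.0, 0.0, 1.0]]
{'clock': 0.1, 'qpos': array([-1.15197109e+00,  4.23781960e-01,  1.63059362e+00,  1.45510960e-05,
        1.08860986e+00, -1.89834108e-02]), 'qvel': array([ 4.82029690e-04, -3.05258132e-04, -3.24387776e-03, -4.15699314e-05,
        5.67450352e-04, -1.69900741e-03]), 'tau': array([ 1.21656241e-03, -5.45615888e+01, -2.74328166e+01,  6.45727641e-02,
        1.87507382e-02, -2.27579346e-05]), 'tcp_pos': array([ 0.26480568, -0.56557878,  0.22197632]), 'eef_rot': array([-1.59902897,  1.56940348,  1.98036557]), 'contact_force': array([-0.32491961, -0.00064613,  0.30104313]), 'torque': array([-0.02037472,  0.02643025,  0.02301692]), 'opening': 0.9983085159277802}
```

View pics/scene0.png

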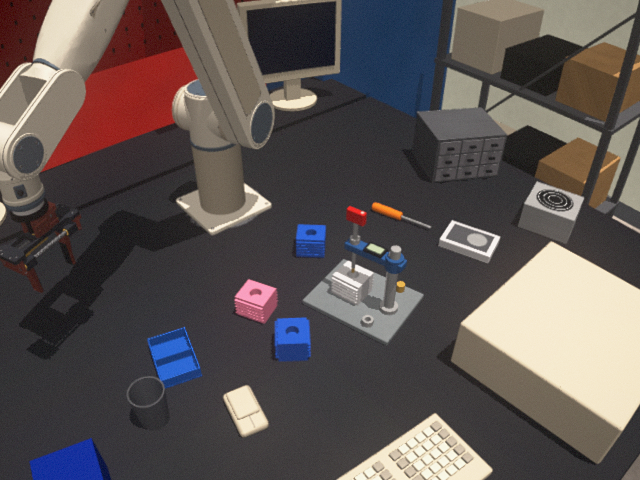

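View pics/top0.png

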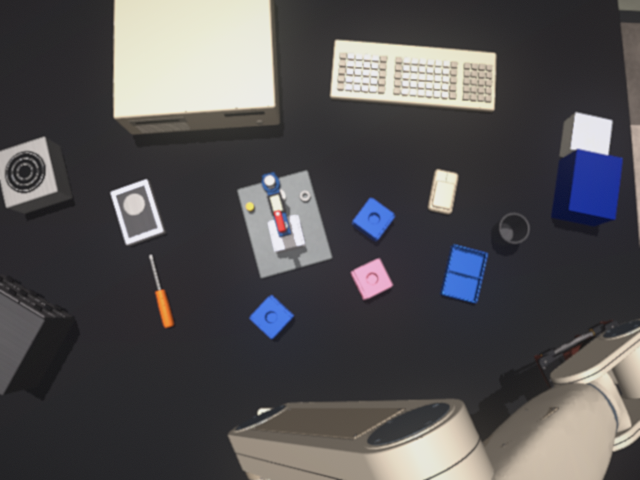

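The scene view shows the gauge with its red knob at about (356,215). In the top view the knob is at about (281,222) and the column cap at (270,181). The blue and pink blocks are look-alikes.

```bash
cat > h.py <<'E'
from bench import env
import cv2,numpy as np
def ray(n,uv):
    c=env.get_calibration(n);f=240/np.tan(np.radians(c["vertical_fov"])/2)
    K=np.array([[f,0,c["cx"]],[0,f,c["cy"]],[0,0,1]])
    p=cv2.undistortPoints(np.float64(uv).reshape(-1,1,2),K,np.array(c["dist_coeffs"]))[:,0]
    T=np.array(c["world_from_camera"]);return T[:3,3],np.c_[p,np.ones(len(p))]@T[:3,:3].T
def onz(n,uv,z):
    o,d=ray(n,uv);return o+d*((z-o[2])/d[:,2])[:,None]
def tri(a,b):
    oa,da=ray("scene",[a]);ob,db=ray("top",[b]);da=da[0]/np.linalg.norm(da);db=db[0]/np.linalg.norm(db)
    s=np.linalg.lstsq(np.c_[da,-db],ob-oa,rcond=None)[0];p,q=oa+s[0]*da,ob+s[1]*db
    return (p+q)/2,np.linalg.norm(p-q)
def red(im,roi):
    h=cv2.cvtColor(im,cv2.COLOR_RGB2HSV);m=(((h[...,0]<6)|(h[...,0]>174))&(h[...,1]>150)&(h[...,2]>70)).astype(np.uint8)
    k=np.zeros_like(m);x0,y0,x1,y1=roi;k[y0:y1,x0:x1]=1;return m*k
E
python3 - <<'E'
from h import *
S=env.snapshot("scene");T=env.snapshot("top")
ms=red(S,(335,195,380,240));mt=red(T,(262,195,300,245))
cs=[]
for m in(ms,mt):
    ys,xs=np.nonzero(m);print(len(xs),xs.min(),xs.max(),ys.min(),ys.max());cs.append((xs.mean(),ys.mean()))
    c=max(cv2.findContours(m,0,1)[0],key=cv2.contourArea);print(cv2.minAreaRect(c))
print(cs,tri(*cs))
# plate outline in top view
h=cv2.cvtColor(T,cv2.COLOR_RGB2HSV)
m=((h[...,2]>60)).astype(np.uint8);m[:160]=0;m[290:]=0;m[:,:225]=0;m[:,340:]=0
c=max(cv2.findContours(m,0,1)[0],key=cv2.contourArea);r=cv2.minAreaRect(c);print(r)
b=onz("top",cv2.boxPoints(r),.015);print(b.round(3),np.linalg.norm(np.diff(b,axis=0),axis=1))
out=[]
for im,(x,y,w,hh),n in((T,(225,160,120,120),"t"),(S,(295,190,140,155),"s")):
    out.append(cv2.resize(im[y:y+hh,x:x+w],(400,int(400*hh/w)),interpolation=cv2.INTER_CUBIC)[:400])
cv2.imwrite("pics/c1.png",np.hstack(out)[:,:,::-1])
E
```

```text
278 346 366 206 225
((355.8077087402344, 215.46153259277344), (22.76923370361328, 14.38461685180664), 22.61986541748047)
102 274 284 213 231
((279.82354736328125, 223.29415893554688), (16.492422103881836, 6.305926322937012), 75.96376037597656)
[(np.float64(355.7338129496403), np.float64(215.5611510791367)), (np.float64(279.8627450980392), np.float64(222.95098039215685))] (array([0.53995011, 0.0343808 , 0.24953648]), np.float64(0.0020259893114439737))
((283.021484375, 220.07736206054688), (101.43702697753906, 77.0814208984375), 74.47589111328125)
[[ 0.687  0.179  0.015]
 [ 0.741 -0.015  0.015]
 [ 0.485 -0.085  0.015]
 [ 0.432  0.105  0.015]] [0.20085192 0.26580807 0.19622324]
```

View pics/c1.png

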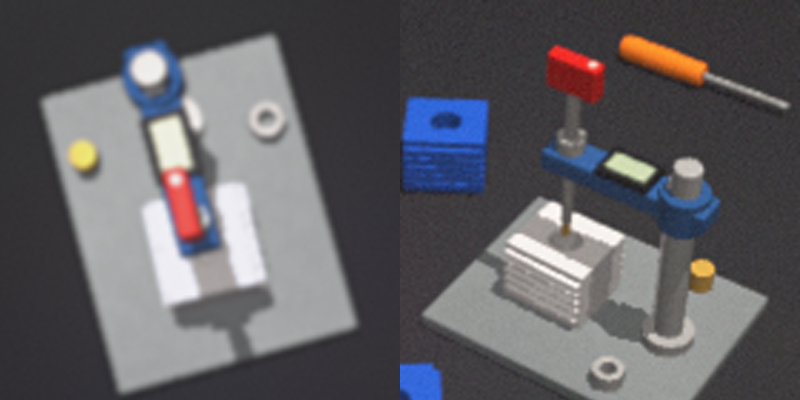

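Run:
```python
from h import *
from scipy.spatial.transform import Rotation as R
T=env.snapshot("top");S=env.snapshot("scene")
# knob top mask with highlight, x channel
for n,im,(x0,y0,x1,y1) in(("top",T,(262,195,300,245)),("scene",S,(335,195,380,232))):
    h=im.astype(int);m=((h[...,0]>110)&(h[...,0]-h[...,1]>40)).astype(np.uint8)
    k=0*m;k[y0:y1,x0:x1]=1;m*=k
    c=max(cv2.findContours(m,0,1)[0],key=cv2.contourArea)
    print(n,cv2.minAreaRect(c),cv2.approxPolyDP(c,1.5,True)[:,0].tolist())
    r=cv2.boxPoints(cv2.minAreaRect(c))
    if n=="top":
        for z in(.265,.281):
            b=onz(n,r,z);print(z,b.round(4).tolist(),b.mean(0))
            e=b[1]-b[0] if np.linalg.norm(b[1]-b[0])>np.linalg.norm(b[2]-b[1]) else b[2]-b[1];print(np.linalg.norm(e),np.degrees(np.arctan2(e[1],e[0])))
    out=cv2.resize(im[y0:y1,x0:x1],None,fx=9,fy=9,interpolation=cv2.INTER_NEAREST);cv2.imwrite(f"pics/k_{n}.png",out[:,:,::-1])
a=cv2.imread("pics/k_top.png");b=cv2.imread("pics/k_scene.png");H=max(len(a),len(b))
pad=lambda q:cv2.copyMakeBorder(q,0,H-len(q),0,0,0)
cv2.imwrite("pics/c2.png",np.hstack([pad(a),pad(b)]))
u=[(347.2,206.8),(366.8,212.8)]
for z in(.265,.273,.281):
    p=onz("scene",u,z);e=p[1]-p[0];print("scene edge z",z,p.round(4).tolist(),np.linalg.norm(e),np.degrees(np.arctan2(e[1],e[0])))
s=env.sense();M=R.from_euler("xyz",s["eef_rot"]).as_matrix();print(M.round(3));print("jaw yaw",np.degrees(np.arctan2(M[1,1],M[0,1])))
# column top
print("column",onz("top",[(270,181)],.205))
```

```text
top ((279.033203125, 220.62451171875), (22.094572067260742, 8.24520492553711), 75.0685806274414) [[276, 210], [273, 214], [279, 231], [283, 231], [285, 227], [281, 212]]
0.265 [[0.5624, 0.0487, 0.265], [0.5669, 0.0319, 0.265], [0.5213, 0.0195, 0.265], [0.5168, 0.0362, 0.265]] [0.54182809 0.03405952 0.265     ]
0.04723429974995397 -164.84302271822023
0.281 [[0.5594, 0.047, 0.281], [0.5638, 0.0305, 0.281], [0.5189, 0.0183, 0.281], [0.5145, 0.0348, 0.281]] [0.53916415 0.03266035 0.281     ]
0.046561264505375954 -164.8430227182202
scene ((355.862060546875, 215.34483337402344), (22.654830932617188, 14.112845420837402), 21.801406860351562) [[348, 206], [347, 218], [363, 225], [366, 212]]
scene edge z 0.265 [[0.5191, 0.0282, 0.265], [0.5632, 0.0463, 0.265]] 0.04774602518576344 22.289297564206834
scene edge z 0.273 [[0.5271, 0.0205, 0.273], [0.5708, 0.0384, 0.273]] 0.04721829533016459 22.289297564206876
scene edge z 0.281 [[0.5351, 0.0128, 0.281], [0.5783, 0.0305, 0.281]] 0.0466905654745658 22.289297564206745
[[-0.     0.424 -0.906]
 [ 0.    -0.906 -0.424]
 [-1.    -0.001 -0.   ]]
jaw yaw -64.9164537826064
column [[0.64176047 0.06036209 0.205     ]]
```

View pics/c2.png

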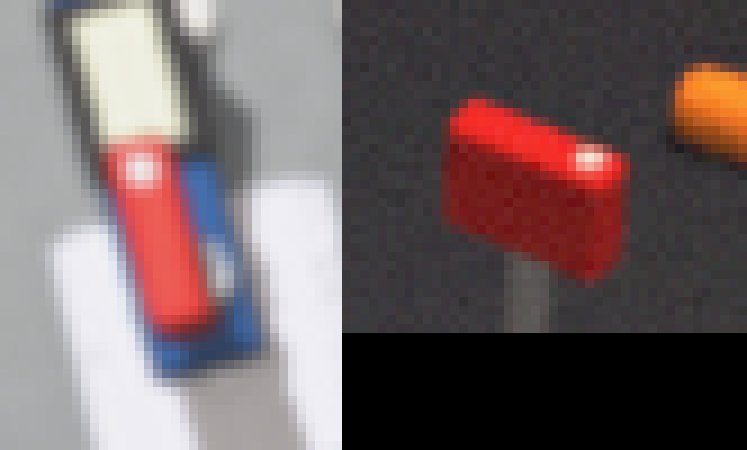

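Run:
```python
from h import *
print(tri((356.4,211.1),(279.7,220.7)))
```

```text
(array([0.54236593, 0.03342725, 0.26369258]), np.float64(0.0017196441043923249))
```

```bash
python3 -m inch '[{"offset":[0.37,0.8,0.4],"turn":[0,0,0.95]},{"offset":[0.37,0.8,0.4],"turn":[0,0,0.95]},{"offset":[0.37,0.8,0.4],"turn":[0,0,0.95]},{"offset":[0.37,0.8,0.4],"turn":[0,0,0.95]},{"offset":[0.37,0.8,0.4],"turn":[0,0,0.95]},{"offset":[0.37,0.8,0.4],"turn":[0,0,0.95]},{"offset":[0.37,0.8,0.4],"turn":[0,0,0.95]},{"offset":[0.37,0.8,0.4],"turn":[0,0,0.95]},{"offset":[0.37,0.8,0.4],"turn":[0,0,0.95]},{"offset":[0.37,0.8,0.4],"turn":[0,0,0.95]},{"offset":[0.37,0.8,0.4],"turn":[0,0,0.95]},{"offset":[0.37,0.8,0],"turn":[0,0,0.95]}]'
python3 -m inch '[{"offset":[0.37,0.8,0],"turn":[0,0,0.95]},{"offset":[0.37,0.8,0],"turn":[0,0,0.95]},{"offset":[0.37,0.8,0],"turn":[0,0,0.95]},{"offset":[0.37,0.8,0],"turn":[0,0,0.95]},{"offset":[0.37,0.8,0],"turn":[0,0,0.95]},{"offset":[0.37,0.8,0],"turn":[0,0,0.95]},{"offset":[0.37,0.8,0],"turn":[0,0,0.95]},{"offset":[0.37,0.8,0],"turn":[0,0,0.95]},{"offset":[0.37,0.8,0],"turn":[0,0,0.95]},{"offset":[0.37,0.8,0],"turn":[0,0,0.95]},{"offset":[0.37,0.8,0],"turn":[0,0,0.95]},{"offset":[0.37,0.8,0],"turn":[0,0,0.95]}]'
cat >> h.py <<'E'
from scipy.spatial.transform import Rotation as R
def st():
    s=env.sense();M=R.from_euler("xyz",s["eef_rot"]).as_matrix()
    print("t",round(s["clock"],2),"tcp",s["tcp_pos"].round(4),"down",M[:,0].round(3),"yaw",np.degrees(np.arctan2(M[1,1],M[0,1])).round(1),"F",s["contact_force"].round(1),"M",s["torque"].round(2),"open",round(s["opening"]*87.8,1),"q",s["qpos"].round(2))
E
python3 -c "from h import *;st()"
```

```text
clock: 1.3
tcp_pos: [0.377, -0.3256, 0.3347]
eef_rot: [0.783, 1.567, -0.722]
contact_force: [0.8, -0.4, -0.1]
opening: 0.997
clock: 2.3
tcp_pos: [0.4872, -0.085, 0.3328]
eef_rot: [-0.078, 1.571, -0.389]
contact_force: [0.2, 1.2, 0.4]
opening: 0.997
t 2.3 tcp [ 0.4872 -0.085   0.3328] down [ 0. -0. -1.] yaw 72.2 F [0.2 1.2 0.4] M [ 0.11 -0.1   0.05] open 87.5 q [-0.2   0.11  1.79 -0.    1.24 -1.46]
```

```bash
python3 -m inch '[{"offset":[0.36,0.79,0],"turn":[0,0,0.92]},{"offset":[0.36,0.79,0],"turn":[0,0,0.92]},{"offset":[0.36,0.79,0],"turn":[0,0,0.92]},{"offset":[0.36,0.79,0],"turn":[0,0,0.92]},{"offset":[0.36,0.79,0],"turn":[0,0,0.92]},{"offset":[0.36,0.79,0],"turn":[0,0,0.92]},{"offset":[0,0,0],"turn":[0,0,0]},{"offset":[0,0,0],"turn":[0,0,0]},{"offset":[0,0,0],"turn":[0,0,0]}]'
python3 - <<'E'
from h import *
st()
a=env.snapshot("scene")[130:370,240:480];b=env.snapshot("top")[130:310,190:370]
cv2.imwrite("pics/c3.png",np.hstack([cv2.resize(a,(400,400)),cv2.resize(b,(400,400))])[:,:,::-1])
E
```

```text
clock: 3.05
tcp_pos: [0.5406, 0.0321, 0.3325]
eef_rot: [-2.818, 1.57, -2.557]
contact_force: [-0.4, -0.8, -0.8]
opening: 0.998
t 3.05 tcp [0.5406 0.0321 0.3325] down [-0.001 -0.    -1.   ] yaw 104.9 F [-0.4 -0.8 -0.8] M [ 0.12 -0.08  0.02] open 87.6 q [ 0.04  0.19  1.7  -0.    1.26 -1.79]
```

View pics/c3.png

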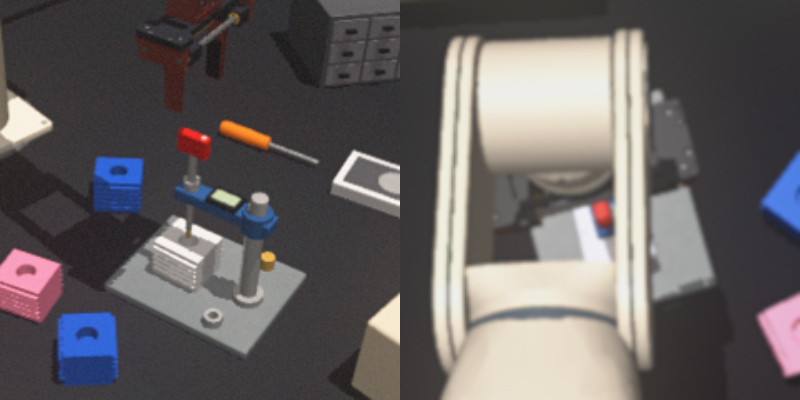

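The open fingers sit on either side of the knob: the fingertip midpoint is about (194,90) in the left crop and the knob is at (194,143). I'll descend.

```bash
python3 -m inch '[{"offset":[0,0.05,-0.5],"turn":[0,0,0]},{"offset":[0,0,-0.6],"turn":[0,0,0]},{"offset":[0,0,-0.6],"turn":[0,0,0]},{"offset":[0,0,-0.6],"turn":[0,0,0]},{"offset":[0,0,-0.6],"turn":[0,0,0]},{"offset":[0,0,-0.5],"turn":[0,0,0]},{"offset":[0,0,-0.5],"turn":[0,0,0]},{"offset":[0,0,0],"turn":[0,0,0]},{"offset":[0,0,0],"turn":[0,0,0]},{"offset":[0,0,0],"turn":[0,0,0]}]'
python3 - <<'E'
from h import *
st()
a=env.snapshot("scene")[150:310,280:440]
cv2.imwrite("pics/c4.png",cv2.resize(a,(560,560),interpolation=cv2.INTER_CUBIC)[:,:,::-1])
E
```

```text
clock: 3.98
tcp_pos: [0.5413, 0.0332, 0.236]
eef_rot: [-0.267, 1.57, -0.006]
contact_force: [0.3, 0.1, -0.0]
opening: 1.0
t 3.98 tcp [0.5413 0.0332 0.236 ] down [ 0.001 -0.    -1.   ] yaw 104.9 F [ 0.3  0.1 -0. ] M [ 0.08 -0.12 -0.  ] open 87.8 q [ 0.04  0.29  1.8  -0.    1.05 -1.79]
```

View pics/c4.png

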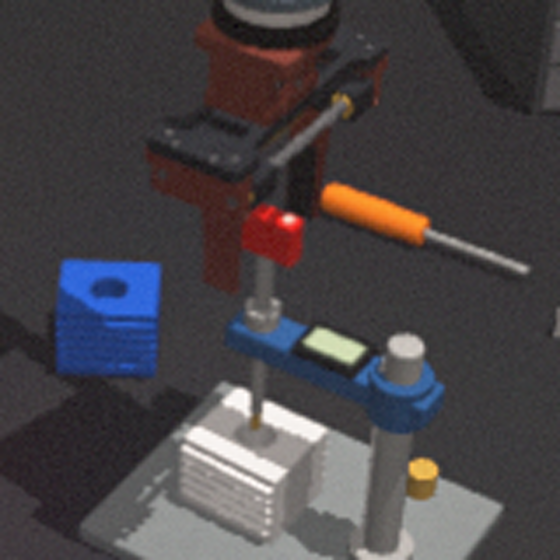

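The fingertips are level with the bottom of the bar, one on each side and roughly symmetric. I'll close partway first and watch the forces.

```bash
for w in 20; do python3 -m inch '[{"offset":[0,0,0],"turn":[0,0,0]},{"offset":[0,0,0],"turn":[0,0,0]},{"offset":[0,0,0],"turn":[0,0,0]},{"offset":[0,0,0],"turn":[0,0,0]},{"offset":[0,0,0],"turn":[0,0,0]},{"offset":[0,0,0],"turn":[0,0,0]}]' 20; done
python3 -c "from h import *;st()"
```

```text
clock: 4.53
tcp_pos: [0.541, 0.0338, 0.2353]
eef_rot: [-0.289, 1.571, -0.027]
contact_force: [0.0, 0.1, 0.3]
opening: 0.588
t 4.53 tcp [0.541  0.0338 0.2353] down [ 0. -0. -1.] yaw 105.0 F [0.  0.1 0.3] M [ 0.07 -0.11  0.01] open 51.6 q [ 0.04  0.29  1.8  -0.    1.05 -1.79]
```

```bash
python3 -m inch '[{"offset":[0,0,0],"turn":[0,0,0]},{"offset":[0,0,0],"turn":[0,0,0]},{"offset":[0,0,0],"turn":[0,0,0]},{"offset":[0,0,0],"turn":[0,0,0]},{"offset":[0,0,0],"turn":[0,0,0]},{"offset":[0,0,0],"turn":[0,0,0]}]' 20
python3 -c "from h import *;st()"
```

```text
clock: 5.03
tcp_pos: [0.541, 0.0337, 0.2352]
eef_rot: [-2.992, 1.571, -2.731]
contact_force: [-0.3, 0.5, -0.2]
opening: 0.233
t 5.03 tcp [0.541  0.0337 0.2352] down [-0. -0. -1.] yaw 105.0 F [-0.3  0.5 -0.2] M [ 0.03 -0.16 -0.  ] open 20.4 q [ 0.04  0.29  1.8  -0.    1.05 -1.79]
```

No contact at 20 mm opening, so it is centred to within 2.5 mm. Closing now.

```bash
python3 -m inch '[{"offset":[0,0,0],"turn":[0,0,0]},{"offset":[0,0,0],"turn":[0,0,0]},{"offset":[0,0,0],"turn":[0,0,0]},{"offset":[0,0,0],"turn":[0,0,0]},{"offset":[0,0,0],"turn":[0,0,0]}]' 0
python3 -c "from h import *;st()"
```

```text
clock: 5.45
tcp_pos: [0.5407, 0.0347, 0.2352]
eef_rot: [1.633, 1.569, 1.894]
contact_force: [-0.3, 4.7, 1.3]
opening: 0.168
t 5.45 tcp [0.5407 0.0347 0.2352] down [-0.001  0.002 -1.   ] yaw 105.0 F [-0.3  4.7  1.3] M [ 0.77  0.06 -0.01] open 14.7 q [ 0.04  0.29  1.8   0.    1.05 -1.79]
```

```bash
python3 -m inch '[{"offset":[0,0.04,0],"turn":[0,0,0]},{"offset":[0,0,0],"turn":[0,0,0]},{"offset":[0,0,-0.04],"turn":[0,0,0]},{"offset":[0,0,-0.04],"turn":[0,0,0]},{"offset":[0,0,-0.04],"turn":[0,0,0]},{"offset":[0,0,-0.04],"turn":[0,0,0]},{"offset":[0,0,-0.04],"turn":[0,0,0]},{"offset":[0,0,-0.04],"turn":[0,0,0]},{"offset":[0,0,-0.04],"turn":[0,0,0]},{"offset":[0,0,-0.04],"turn":[0,0,0]},{"offset":[0,0,-0.04],"turn":[0,0,0]},{"offset":[0,0,-0.04],"turn":[0,0,0]}]'
python3 -c "from h import *;st()"
python3 -m inch '[{"offset":[0,0,-0.04],"turn":[0,0,0]},{"offset":[0,0,-0.04],"turn":[0,0,0]},{"offset":[0,0,-0.04],"turn":[0,0,0]},{"offset":[0,0,-0.04],"turn":[0,0,0]},{"offset":[0,0,-0.04],"turn":[0,0,0]},{"offset":[0,0,-0.04],"turn":[0,0,0]}]'
python3 -c "from h import *;st()"
```

```text
clock: 6.45
tcp_pos: [0.5408, 0.0348, 0.2254]
eef_rot: [2.272, 1.57, 2.534]
contact_force: [-3.9, 1.7, 4.8]
opening: 0.168
t 6.45 tcp [0.5408 0.0348 0.2254] down [-0.  0. -1.] yaw 105.0 F [-3.9  1.7  4.8] M [ 0.28  0.45 -0.05] open 14.7 q [ 0.04  0.3   1.81  0.    1.03 -1.79]
clock: 6.95
tcp_pos: [0.5407, 0.0348, 0.2194]
eef_rot: [2.276, 1.57, 2.538]
contact_force: [-2.6, 1.7, 4.6]
opening: 0.171
t 6.95 tcp [0.5407 0.0348 0.2194] down [-0.  0. -1.] yaw 105.0 F [-2.6  1.7  4.6] M [ 0.26  0.46 -0.05] open 15.0 q [ 0.04  0.31  1.82  0.    1.02 -1.79]
```

```bash
cat > chk.py <<'E'
import sys
from h import *
st();sys.exit(env.sense()["contact_force"][2]>5.8)
E
set -e
python3 -m inch '[{"offset":[0,0,-0.04],"turn":[0,0,0]},{"offset":[0,0,-0.04],"turn":[0,0,0]},{"offset":[0,0,-0.04],"turn":[0,0,0]}]' >/dev/null; python3 chk.py
python3 -m inch '[{"offset":[0,0,-0.04],"turn":[0,0,0]},{"offset":[0,0,-0.04],"turn":[0,0,0]},{"offset":[0,0,-0.04],"turn":[0,0,0]}]' >/dev/null; python3 chk.py
python3 -m inch '[{"offset":[0,0,-0.04],"turn":[0,0,0]},{"offset":[0,0,-0.04],"turn":[0,0,0]},{"offset":[0,0,-0.04],"turn":[0,0,0]}]' >/dev/null; python3 chk.py
python3 -m inch '[{"offset":[0,0,-0.04],"turn":[0,0,0]},{"offset":[0,0,-0.04],"turn":[0,0,0]},{"offset":[0,0,-0.04],"turn":[0,0,0]}]' >/dev/null; python3 chk.py
python3 -m inch '[{"offset":[0,0,-0.04],"turn":[0,0,0]},{"offset":[0,0,-0.04],"turn":[0,0,0]},{"offset":[0,0,-0.04],"turn":[0,0,0]}]' >/dev/null; python3 chk.py
```

```text
t 7.2 tcp [0.5407 0.0348 0.2163] down [-0.  0. -1.] yaw 105.0 F [-2.2  0.8  4.9] M [ 0.3   0.46 -0.1 ] open 14.9 q [ 0.04  0.31  1.82  0.    1.01 -1.79]False
```

```bash
sed -i 's/sys.exit(\(.*\))$/sys.exit(int(\1))/' chk.py
set -e
python3 -m inch '[{"offset":[0,0,-0.04],"turn":[0,0,0]},{"offset":[0,0,-0.04],"turn":[0,0,0]},{"offset":[0,0,-0.04],"turn":[0,0,0]}]' >/dev/null; python3 chk.py
python3 -m inch '[{"offset":[0,0,-0.04],"turn":[0,0,0]},{"offset":[0,0,-0.04],"turn":[0,0,0]},{"offset":[0,0,-0.04],"turn":[0,0,0]}]' >/dev/null; python3 chk.py
python3 -m inch '[{"offset":[0,0,-0.04],"turn":[0,0,0]},{"offset":[0,0,-0.04],"turn":[0,0,0]}]' >/dev/null; python3 chk.py
python3 -m inch '[{"offset":[0,0,-0.04],"turn":[0,0,0]},{"offset":[0,0,-0.04],"turn":[0,0,0]}]' >/dev/null; python3 chk.py
python3 -m inch '[{"offset":[0,0,-0.04],"turn":[0,0,0]},{"offset":[0,0,-0.04],"turn":[0,0,0]}]' >/dev/null; python3 chk.py
python3 -m inch '[{"offset":[0,0,-0.04],"turn":[0,0,0]},{"offset":[0,0,-0.04],"turn":[0,0,0]}]' >/dev/null; python3 chk.py
python3 -m inch '[{"offset":[0,0,-0.04],"turn":[0,0,0]},{"offset":[0,0,-0.04],"turn":[0,0,0]}]' >/dev/null; python3 chk.py
python3 -m inch '[{"offset":[0,0,-0.04],"turn":[0,0,0]},{"offset":[0,0,-0.04],"turn":[0,0,0]}]' >/dev/null; python3 chk.py
```

```text
t 7.45 tcp [0.5407 0.0348 0.2133] down [-0.  0. -1.] yaw 105.0 F [-3.3  1.   4.8] M [ 0.33  0.47 -0.03] open 15.0 q [ 0.04  0.31  1.82  0.    1.01 -1.79]
t 7.7 tcp [0.5407 0.0348 0.2103] down [-0.  0. -1.] yaw 105.0 F [-3.7  1.8  5.7] M [ 0.28  0.5  -0.03] open 15.1 q [ 0.04  0.32  1.82  0.    1.   -1.79]
t 7.87 tcp [0.5407 0.0348 0.2084] down [-0.  0. -1.] yaw 105.0 F [-3.8  1.5  5.3] M [ 0.31  0.47 -0.01] open 15.1 q [ 0.04  0.32  1.83  0.    1.   -1.79]
t 8.03 tcp [0.5408 0.0348 0.2064] down [-0.  0. -1.] yaw 105.0 F [-4.4  2.   4.7] M [ 0.32  0.47 -0.02] open 14.7 q [ 0.04  0.32  1.83  0.    0.99 -1.79]
t 8.2 tcp [0.5408 0.0348 0.2043] down [-0.  0. -1.] yaw 105.0 F [-3.   1.3  5.3] M [ 0.25  0.43 -0.05] open 14.9 q [ 0.04  0.33  1.83  0.    0.99 -1.79]
t 8.37 tcp [0.5408 0.0348 0.2024] down [-0.  0. -1.] yaw 105.0 F [-3.3  1.4  5.6] M [ 0.32  0.53 -0.07] open 14.6 q [ 0.04  0.33  1.83  0.    0.98 -1.79]
t 8.53 tcp [0.5408 0.0348 0.2004] down [-0.  0. -1.] yaw 105.0 F [-3.9  1.8  8.2] M [ 0.3   0.58 -0.04] open 14.7 q [ 0.04  0.33  1.83  0.    0.98 -1.79]
```

```bash
for i in 1 2; do python3 -m inch '[{"offset":[0,0,0],"turn":[0,0,0]}]' >/dev/null; python3 chk.py; done
python3 -m inch '[{"offset":[0,0,-0.04],"turn":[0,0,0]}]' >/dev/null; python3 chk.py
for i in 1 2 ; do python3 -m inch '[{"offset":[0,0,0],"turn":[0,0,0]}]' >/dev/null; python3 chk.py; done
python3 - <<'E'
from h import *
a=env.snapshot("scene")[180:340,280:440]
cv2.imwrite("pics/c5.png",cv2.resize(a,(560,560),interpolation=cv2.INTER_CUBIC)[:,:,::-1])
E
```

```text
t 8.62 tcp [0.5407 0.0348 0.2003] down [-0.  0. -1.] yaw 105.0 F [-2.8  1.7  5.1] M [ 0.26  0.38 -0.08] open 14.6 q [ 0.04  0.33  1.83  0.    0.98 -1.79]
t 8.7 tcp [0.5407 0.0348 0.2003] down [-0.  0. -1.] yaw 105.0 F [-3.   2.   4.9] M [ 0.34  0.4  -0.05] open 14.7 q [ 0.04  0.33  1.83  0.    0.98 -1.79]
t 8.78 tcp [0.5408 0.0348 0.1996] down [-0.  0. -1.] yaw 105.0 F [-4.9  1.   7.9] M [ 0.3   0.67 -0.06] open 14.6 q [ 0.04  0.33  1.83  0.    0.98 -1.79]
t 8.87 tcp [0.5407 0.0348 0.1994] down [-0.  0. -1.] yaw 105.0 F [-3.   1.7  5.6] M [ 0.35  0.49 -0.02] open 14.9 q [ 0.04  0.33  1.83  0.    0.98 -1.79]
t 8.95 tcp [0.5407 0.0348 0.1994] down [-0.  0. -1.] yaw 105.0 F [-3.7  2.   5.7] M [ 0.36  0.55 -0.07] open 14.9 q [ 0.04  0.33  1.83  0.    0.98 -1.79]
```

View pics/c5.png

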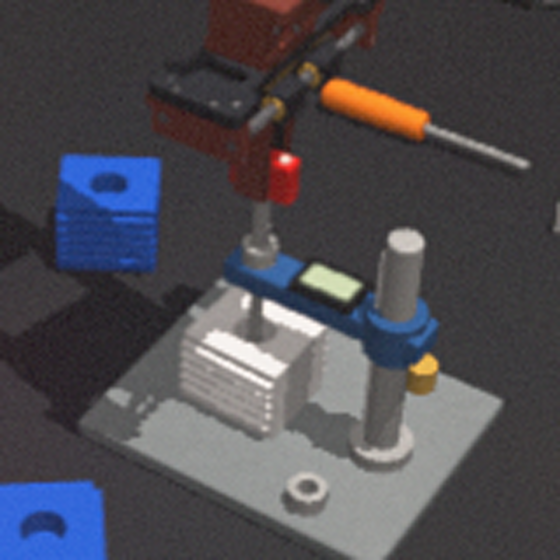

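The probe rod is inside the bore and the brass tip is no longer visible. I'll take one more small step to confirm the spring contact.

```bash
for i in 1; do python3 -m inch '[{"offset":[0,0,-0.02],"turn":[0,0,0]}]' >/dev/null; python3 chk.py;python3 -m inch '[{"offset":[0,0,-0.02],"turn":[0,0,0]}]' >/dev/null; python3 chk.py; done
```

```text
t 9.08 tcp [0.5408 0.0348 0.1991] down [-0.  0. -1.] yaw 105.0 F [-4.8  1.4  7.8] M [ 0.35  0.68 -0.07] open 14.7 q [ 0.04  0.33  1.83  0.    0.98 -1.79]
t 9.17 tcp [0.5408 0.0348 0.1986] down [-0.  0. -1.] yaw 105.0 F [-5.7  0.7  8.1] M [ 0.35  0.76 -0.03] open 14.6 q [ 0.04  0.33  1.83  0.    0.98 -1.79]
```

```bash
python3 -m inch '[{"offset":[0,0,0],"turn":[0,0,-0.7]},{"offset":[0,0,0],"turn":[0,0,-0.7]},{"offset":[0,0,0],"turn":[0,0,-0.7]}]' >/dev/null; python3 chk.py
python3 -m inch '[{"offset":[0,0,0],"turn":[0,0,-0.7]},{"offset":[0,0,0],"turn":[0,0,-0.7]},{"offset":[0,0,0],"turn":[0,0,-0.7]}]' >/dev/null; python3 chk.py
```

```text
t 9.42 tcp [0.5407 0.0352 0.1985] down [-0.     0.001 -1.   ] yaw 92.2 F [-4.7  3.9  7.4] M [0.7  0.72 0.13] open 15.0 q [ 0.04  0.33  1.83  0.    0.98 -1.57]
t 9.67 tcp [0.5407 0.0355 0.1985] down [-0.     0.001 -1.   ] yaw 79.6 F [-4.5  5.3  7.9] M [0.95 0.61 0.13] open 14.7 q [ 0.04  0.33  1.83  0.    0.98 -1.35]
```

```bash
python3 -m inch '[{"offset":[0,0.02,0],"turn":[0,0,-0.7]},{"offset":[0,0,0],"turn":[0,0,-0.7]},{"offset":[0,0,0],"turn":[0,0,-0.7]},{"offset":[0,0,0],"turn":[0,0,-0.7]},{"offset":[0,0,0],"turn":[0,0,-0.7]}]' >/dev/null; python3 chk.py
python3 -m inch '[{"offset":[0,0,0],"turn":[0,0,-0.7]},{"offset":[0,0,0],"turn":[0,0,-0.7]},{"offset":[0,0,0],"turn":[0,0,-0.7]},{"offset":[0,0,0],"turn":[0,0,-0.7]}]' >/dev/null; python3 chk.py
python3 -m inch '[{"offset":[0,0,0],"turn":[0,0,-0.5]},{"offset":[0,0,0],"turn":[0,0,-0.5]}]' >/dev/null; python3 chk.py
python3 -m inch '[{"offset":[0,0,0],"turn":[0,0,-0.5]}]' >/dev/null; python3 chk.py
```

```text
t 10.08 tcp [0.541  0.0361 0.1986] down [ 0.     0.001 -1.   ] yaw 58.6 F [-2.9  6.6  6. ] M [1.03 0.49 0.11] open 15.1 q [ 0.04  0.33  1.83  0.    0.97 -0.98]
t 10.42 tcp [0.5412 0.0364 0.1986] down [ 0.001  0.002 -1.   ] yaw 41.8 F [-1.4  8.   4.7] M [1.22 0.4  0.14] open 14.7 q [ 0.04  0.33  1.83  0.    0.97 -0.69]
t 10.58 tcp [0.5414 0.0365 0.1986] down [ 0.001  0.002 -1.   ] yaw 35.8 F [-2.3  8.4  5.9] M [1.25 0.31 0.08] open 14.7 q [ 0.04  0.33  1.83  0.    0.97 -0.58]
t 10.67 tcp [0.5415 0.0366 0.1986] down [ 0.001  0.002 -1.   ] yaw 32.8 F [-0.4  8.1  4. ] M [1.33 0.28 0.11] open 14.7 q [ 0.04  0.33  1.83  0.    0.97 -0.53]
```

```bash
cat > chm.py <<'E'
import sys
from h import *
st();sys.exit(int(env.sense()["torque"][2]>.6))
E
set -e
python3 -m inch '[{"offset":[0,0,0],"turn":[0,0,-0.4]}]' >/dev/null; python3 chm.py
python3 -m inch '[{"offset":[0,0,0],"turn":[0,0,-0.4]}]' >/dev/null; python3 chm.py
python3 -m inch '[{"offset":[0,0,0],"turn":[0,0,-0.4]}]' >/dev/null; python3 chm.py
python3 -m inch '[{"offset":[0,0,0],"turn":[0,0,-0.4]}]' >/dev/null; python3 chm.py
```

```text
t 10.75 tcp [0.5415 0.0366 0.1986] down [ 0.001  0.002 -1.   ] yaw 30.5 F [-1.4  8.8  5.3] M [1.41 0.23 0.55] open 14.7 q [ 0.04  0.33  1.83  0.    0.97 -0.49]
t 10.83 tcp [0.5416 0.0365 0.1986] down [ 0.002  0.002 -1.   ] yaw 28.2 F [-1.8  7.3  5. ] M [1.15 0.07 0.79] open 15.5 q [ 0.04  0.33  1.83  0.    0.97 -0.45]
```

The torque rose to 0.8 Nm after 76° of turning, so the knob is at its stop. I'll let go.

```bash
python3 -m inch '[{"offset":[0,0,0],"turn":[0,0,0]},{"offset":[0,0,0],"turn":[0,0,0]}]' >/dev/null; python3 chm.py
python3 -m inch '[{"offset":[0,0,0],"turn":[0,0,0]},{"offset":[0,0,0],"turn":[0,0,0]},{"offset":[0,0,0],"turn":[0,0,0]},{"offset":[0,0,0],"turn":[0,0,0]},{"offset":[0,0,0],"turn":[0,0,0]},{"offset":[0,0,0],"turn":[0,0,0]},{"offset":[0,0,0],"turn":[0,0,0]},{"offset":[0,0,0],"turn":[0,0,0]}]' 60 >/dev/null; python3 chm.py
```

```text
t 11.0 tcp [0.5416 0.0364 0.1986] down [ 0.002  0.002 -1.   ] yaw 28.3 F [-0.9  7.1  4.6] M [1.19 0.08 0.66] open 15.6 q [ 0.04  0.33  1.83  0.    0.97 -0.45]
t 11.67 tcp [0.541  0.0351 0.1981] down [-0. -0. -1.] yaw 28.2 F [-0.4 -0.6 -0.1] M [-0.04 -0.12  0.02] open 59.6 q [ 0.04  0.33  1.83 -0.    0.97 -0.45]
```

Released with no residual force. Now I'll raise the arm, then move it aside and look.

```bash
python3 -m inch '[{"offset":[0,0,0.3],"turn":[0,0,0]},{"offset":[0,0,0.6],"turn":[0,0,0]},{"offset":[0,0,0.8],"turn":[0,0,0]},{"offset":[0,0,0.8],"turn":[0,0,0]},{"offset":[0,0,0.8],"turn":[0,0,0]},{"offset":[0,0,0.8],"turn":[0,0,0]},{"offset":[0,0,0.6],"turn":[0,0,0]}]'
python3 -m inch '[{"offset":[-0.2,-0.6,0],"turn":[0,0,0]},{"offset":[-0.2,-0.9,0],"turn":[0,0,0]},{"offset":[-0.2,-0.9,0],"turn":[0,0,0]},{"offset":[-0.2,-0.9,0],"turn":[0,0,0]},{"offset":[-0.2,-0.9,0],"turn":[0,0,0]},{"offset":[-0.2,-0.9,0],"turn":[0,0,0]},{"offset":[-0.2,-0.9,0],"turn":[0,0,0]},{"offset":[-0.2,-0.9,0],"turn":[0,0,0]},{"offset":[-0.2,-0.9,0],"turn":[0,0,0]},{"offset":[-0.2,-0.6,0],"turn":[0,0,0]},{"offset":[0,0,0],"turn":[0,0,0]},{"offset":[0,0,0],"turn":[0,0,0]}]'
python3 - <<'E'
from h import *
st()
a=env.snapshot("scene")[180:340,280:440];b=env.snapshot("top")[160:280,225:345]
cv2.imwrite("pics/c6.png",np.hstack([cv2.resize(q,(400,400),interpolation=cv2.INTER_CUBIC) for q in(a,b)])[:,:,::-1])
E
```

```text
clock: 12.25
tcp_pos: [0.5414, 0.0352, 0.3181]
eef_rot: [1.098, 1.569, 0.019]
contact_force: [0.3, -0.0, -0.3]
opening: 0.686
clock: 13.25
tcp_pos: [0.4908, -0.1752, 0.3161]
eef_rot: [1.283, 1.57, 0.203]
contact_force: [-0.4, -0.3, -0.8]
opening: 0.685
t 13.25 tcp [ 0.4908 -0.1752  0.3161] down [ 0.  0. -1.] yaw 28.1 F [-0.4 -0.3 -0.8] M [ 0.01 -0.13  0.  ] open 60.2 q [-0.37  0.17  1.76  0.    1.21 -0.86]
```

View pics/c6.png

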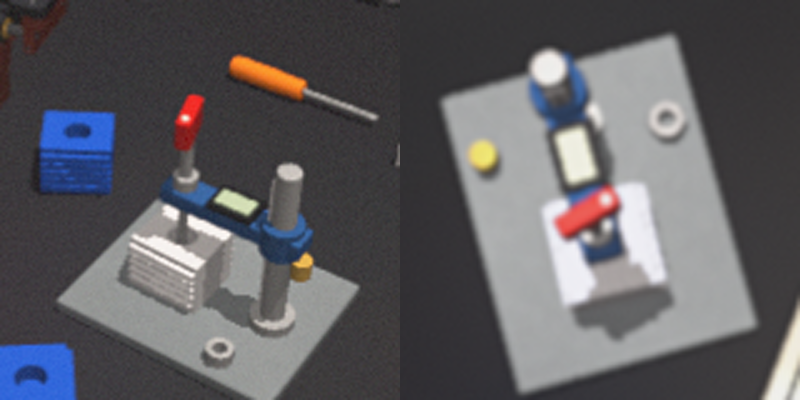

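```bash
python3 -c "
from h import *;env.job_done();st()"
```

```text
the job is handed in; nothing more can be done
the job is handed in; nothing more can be done
```

I lowered the slide until the probe tip pressed on the bottom of the bore, turned the knob clockwise to its stop, let go and handed the job in at about 13 s.

- **Lowering:** I gripped the knob and lowered the slide about 37 mm at about 12 mm/s. The downward force while moving was steady at about 5 N. It rose to about 8 N at the bottom, which matches the tip spring pushed in about 2 to 4 mm of its 6 mm. I stopped there.
- **Locking:** I held that height while turning. The knob met its stop after about 76° of turn, shown by the torque rising from about 0.1 to 0.8 Nm. I then opened the fingers, and no force was left on the tool.
- **Last picture:** The bar had turned about 74°, against 1.3 rad (74.5°) at the stop. The slide stayed down with the rod inside the bore. The block, slug, bush and screwdriver looked unmoved. I did not check the items farther away on the bench in that picture.
- **Less certain:** The contact is judged from force alone, because the tip is out of sight inside the bore. The last steps read 7.8 to 8.1 N, while the earlier contact height would suggest about 9 N, so the true compression is not known to better than a millimetre or two. I found no check that failed outright.

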